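# Load the balancing mandrel

## Robot

A 6-joint arm with a two-finger parallel gripper is mounted at the origin on a cart in front of the work surface, level with it; the furniture and walls round the work are solid. World frame = base frame: x ahead of the robot, y to its left, z up, the work surface at z = 0. Lengths are in m, angles in rad, forces in N, time in s.
With the tool pointing down it reaches from about 0.275 to 0.825 m from the base axis. Payload 4.9 kg.
Tool frame: the origin (TCP) lies midway between the tips of the shut fingers; the grasp point (between the pads) lies 19 mm behind it (grip_point_offset is the distance from the TCP to the grasp point, in m); z points along the fingers, y is the line along which they close (so a half turn about z gives the same grasp; the last joint's range is limited). The gripper opens to 85 mm and grips with 20 to 120 N. Pads are 22 mm wide; open, the fingers measure 114 mm over their backs; the gripper's body (76 mm by 85 mm) begins 54 mm behind the grasp point. The pads swing forward as they close: fully open they stand 13 mm farther back than shut.
Start: joints at [-1.373, 0.326, -0.193, 1.052, 0, 1.437], TCP at [0.179, -0.52, 0.231] pointing down, gripper open.
Joint ranges: [-2.65, 2.65], [-0.97, 1.79], [-1.3, 1.35], [-1.93, 2.1], [-1.47, 1.37], [-3.14, 3.14]. Speed limits (rad/s): [2.57, 2.57, 3.14, 3.14, 3.14, 3.14].

## Interface

Orientations are given as a rotation vector (axis times angle).
In Python, from cell import * gives the robot as it stands. Calls block until the motion is done:
- movep(position, orientation): joint-space move of the TCP to a pose.
- move_l(position, velocity=0.15, rot=None, until_force=None): straight line of the TCP; rot=None keeps the orientation; velocity is the mean speed in m/s. With until_force (N) it stops when the force on the tool has changed by that much, and returns True; else False.
- set_joints(angles): joint-space move.
- let_go() and grab(newtons=None): open the fingers fully, or close them until they stop; newtons is the grip in N (None keeps the last).
- sleep(seconds).
- ik(position, orientation): joint angles nearest the present ones, or None.
- get_state(): the state.
- grab_frame(name): name is "scene" or "top" or "wrist"; returns a dict with "img" (384x512x3 uint8, red, green, blue), "fx", "fy", "cx", "cy" (pixels), "cam_to_world" (4x4, takes a point from camera to world coordinates); the wrist camera has in their place "T_tool_cam" (4x4, takes a point from camera to tool coordinates, whose origin is the TCP and whose axes are the flange's). Camera axes: x right, y down, z forward; pixel columns grow to the right and rows downward; lengths in m; the calibration is good to about 2 mm. A picture is of the moment at which its call begins: read the wrist's pose just before it. There is no depth.
A pose or a line that the arm cannot do raises MotionError and nothing moves.
- sign_off(): hands the job in; it is judged then, once.
Trained networks look in the newest picture that a camera, given by its name, has taken for a name from the list of things; names that differ only in an ending like _2 or _b are one class to them, and where a whole thing is asked for, a point or a joint stands for the part that bears it (a point fixed in the world has none). Each returns a list of dicts, best first, with "score" (0 to 1); they miss things now and then, are a little off and sometimes report something else, mostly with a low value. They report only what shows in the picture. A call takes as long as a camera call. They do not tell look-alikes from the thing itself.
- spot_in(camera, name): "centre" ([column, row] in pixels, amid what is visible of it).
- silhouettes(camera, name): "mask" (384x512 bool, what is visible of it) and "centre" ([column, row] in pixels, amid what is visible of it).
- tip_of(camera, name): "centre" ([column, row] in pixels: a listed point, or the origin of a listed thing).
The state is a dict: "clock": time; "q": joint angles; "joint_velocities": joint speeds; "tau": joint torques, N m; "position": TCP position; "eef_rot": TCP orientation; "contact_force": force on the tool from outside, world axes, zero at the start; "wrist_torque": the same for the moment, N m; "finger_gap": opening from 0.0 (shut) to 1.0 (fully open); "grasp_force": force on a finger pad.
Only numpy, scipy, OpenCV 4.12 (cv2) and the standard library are available. Lean on these libraries where they do the work, as an engineer would, in place of code of your own. Each camera call takes 0.05 s, during which the arm holds its last target. There are 200 camera calls.

## Task

Mount the flywheel on the blue-footed balancing mandrel: slip the black collar over its pin first, then the steel flywheel, then the brass collar, and finish with the red cap, open side down, over the end of the pin. Each part should lie flat on the one below, and the putty tin and the oil bottle must stay where they stand.

Things in the scene. Friction and masses are not known exactly. Their poses are not given: they have to be found in the camera images.
- mandrel: Balancing mandrel, fixed to the bench top: a round blue foot, 80 mm across and 12 mm high, with an upright bare steel pin in its middle, 12 mm in diameter, which stands 53 mm above the foot (tip 65 mm above the bench); its last 7 mm taper to 5 mm across. Origin: on the pin's axis, at the underside of the foot (bench level); z up along the pin.
- black_collar_mid (a point): Black plastic collar, a thick ring 46 mm across and 14 mm high, with a 20 mm through hole, lying flat on the bench. Point: its centre, half-way up (7 mm above the underside); z along its axis, up.
- flywheel_mid (a point): Steel flywheel, the widest ring, 64 mm across and 14 mm high, with a 20 mm through hole and a circle of eight dark spots on its upper face, lying flat on the bench. About 0.25 kg. Point: its centre, half-way up (7 mm above the underside); z along its axis, up.
- brass_collar_mid (a point): Brass (yellow metal) collar, a ring 50 mm across and 12 mm high, with a 20 mm through hole, lying flat on the bench. Point: its centre, half-way up (6 mm above the underside); z along its axis, up.
- red_cap_mid (a point): Red ribbed round cap, 37 mm across and 24 mm high, standing on the bench with its closed, slightly rounded top (small steel disc in the middle) upward. In its underside is a blind hole, 20 mm wide and 16 mm deep, that goes over the pin. Point: its centre, half-way up (12 mm above the underside); z along its axis, up.
- tin_mid (a point): Bystander: round putty tin with a green lid, 62 mm across and 29 mm high, loose among the parts. To be left alone. Point: its centre, half-way up.
- oiler_mid (a point): Bystander: small yellowish oil bottle with a red needle spout, 37 mm across and 104 mm high with the spout, loose at the back of the bench. To be left alone. Point: on its axis, 32 mm above its underside.
Not all that is in view belongs to the job. Of the things that look like the part that bears brass_collar_mid, the middle-sized one is meant. Of the things shaped like the part that bears flywheel_mid, the bare steel one is meant.

How it is judged:
By the outcome, as a careful person would: the job done as asked, in the order asked, and still so for the second after the job is handed in, with the robot touching nothing.
It also fails if it takes over 109 s, if anything falls off the work surface, if the arm or the gripper's body presses on something with over 40 N, if the wrist force passes 120 N, or if a joint passes its speed limit or range.

## Working session

There is one attempt and no reset: what is moved stays moved. The work goes in short steps, each a Python script; the robot and the scene stay as the last script left them, time stands still between calls to the robot, and variables do not carry over. Pictures are saved under pics/ and viewed, at most 14 in all, crops included, and the job is handed in when it is done.

```bash
mkdir -p pics; ls; cat > h.py <<'E'
from cell import *
import numpy as np, cv2
from scipy.spatial.transform import Rotation as R
def pix2w(f,uv,z,st=None):
    T=np.array(f["cam_to_world"]) if "cam_to_world" in f else None
    if T is None:
        W=np.eye(4);W[:3,:3]=R.from_rotvec(st["eef_rot"]).as_matrix();W[:3,3]=st["position"];T=W@np.array(f["T_tool_cam"])
    d=T[:3,:3]@np.array([(uv[0]-f["cx"])/f["fx"],(uv[1]-f["cy"])/f["fy"],1]);o=T[:3,3]
    return (o+d*(z-o[2])/d[2])
def save(f,n,crop=None,s=1):
    im=f["img"][...,::-1]
    if crop: im=im[crop[1]:crop[3],crop[0]:crop[2]]
    cv2.imwrite("pics/"+n,cv2.resize(im,None,fx=s,fy=s,interpolation=cv2.INTER_CUBIC))
E
python3 - <<'E'
from h import *
s=get_state();print(s["clock"],s["position"],s["eef_rot"],s["finger_gap"])
Z=dict(mandrel=0,black_collar_mid=.007,flywheel_mid=.007,brass_collar_mid=.006,red_cap_mid=.012,tin_mid=.0145,oiler_mid=.032)
for c in("top","scene"):
    f=grab_frame(c);save(f,c+"0.png",s=1.5)
    print(c,np.round(f["cam_to_world"],3).tolist(),f["fx"])
    for n,z in Z.items():
        for d in tip_of(c,n)[:4]: print(n,np.round(d["score"],2),np.round(d["centre"],0),np.round(pix2w(f,d["centre"],z),3))
E
```

```text
pics
0.0 [ 0.17906671 -0.51943243  0.23051501] [-3.09678277e+00 -5.18528646e-01  8.38878177e-05] 1.0018475455992149
top [[-0.007, -0.996, 0.094, 0.471], [-1.0, 0.007, 0.002, -0.17], [-0.002, -0.094, -0.996, 1.218], [0.0, 0.0, 0.0, 1.0]] 482.74983209260654
mandrel 0.72 [322. 249.] [ 0.416 -0.311  0.   ]
black_collar_mid 0.68 [199. 204.] [ 0.529 -0.003  0.007]
flywheel_mid 0.92 [156. 243.] [0.432 0.104 0.007]
flywheel_mid 0.81 [175. 112.] [0.767 0.06  0.007]
brass_collar_mid 0.79 [360. 208.] [ 0.518 -0.408  0.006]
brass_collar_mid 0.64 [182. 150.] [0.667 0.04  0.006]
brass_collar_mid 0.53 [391. 195.] [ 0.55  -0.485  0.006]
red_cap_mid 0.68 [244. 235.] [ 0.453 -0.115  0.012]
tin_mid 0.79 [282. 193.] [ 0.555 -0.212  0.014]
tin_mid 0.35 [362. 207.] [ 0.52  -0.41   0.014]
oiler_mid 0.68 [153. 181.] [0.585 0.108 0.032]
scene [[-0.508, -0.555, 0.659, -0.159], [-0.861, 0.333, -0.384, 0.275], [-0.006, -0.762, -0.647, 0.819], [0.0, 0.0, 0.0, 1.0]] 410.58088653768476
mandrel 0.59 [325. 238.] [ 0.424 -0.298  0.   ]
black_collar_mid 0.61 [212. 254.] [ 0.526 -0.     0.007]
black_collar_mid 0.37 [328. 236.] [ 0.419 -0.304  0.007]
flywheel_mid 0.98 [193. 298.] [0.424 0.1   0.007]
flywheel_mid 0.76 [158. 208.] [0.771 0.058 0.007]
brass_collar_mid 0.6 [348. 188.] [ 0.555 -0.493  0.006]
brass_collar_mid 0.57 [179. 223.] [0.679 0.029 0.006]
brass_collar_mid 0.53 [333. 206.] [ 0.511 -0.396  0.006]
tin_mid 0.4 [270. 218.] [ 0.556 -0.201  0.014]
oiler_mid 0.86 [166. 248.] [0.584 0.103 0.032]
```

View pics/top0.png

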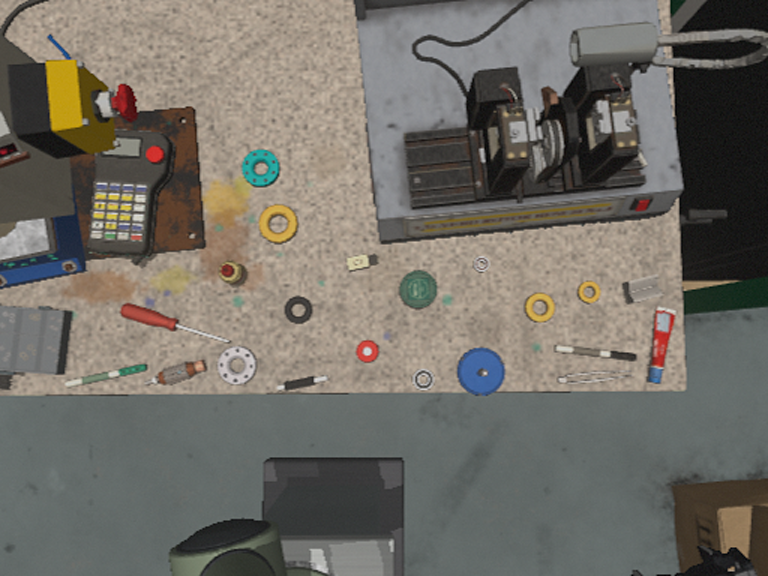

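View pics/scene0.png

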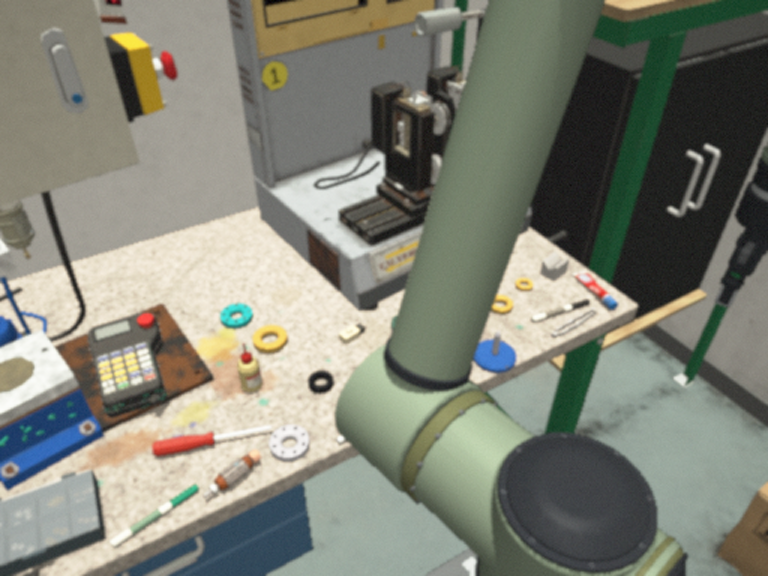

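The top view shows three yellow rings: large at (185,149), middle at (360,205) and small at (392,195). The middle one, at about (0.518,-0.408), is about 20 px or 50 mm across, so it fits. There are two spotted wheels: teal at (174,112) and bare steel at (158,243), and the steel one fits. The copper tool's tip and the screwdriver's tip lie close to the flywheel, so I'll close the fingers on a diagonal there. I'll confirm these with close-up wrist views.

```bash
cat >> h.py <<'E'
Z=dict(mandrel=0,black_collar_mid=.007,flywheel_mid=.007,brass_collar_mid=.006,red_cap_mid=.012,tin_mid=.0145,oiler_mid=.032)
def down(ang):
    """tool down, closing line at world angle ang; picks the half turn nearest the present wrist yaw"""
    cur=R.from_rotvec(get_state()["eef_rot"])
    c=[R.from_euler('z',a)*R.from_euler('x',np.pi) for a in (ang+np.pi/2,ang-np.pi/2)]
    return min(c,key=lambda r:(r*cur.inv()).magnitude()).as_rotvec()
def look(n,png=None,crop=None,s=1.5,zs=None):
    st=get_state();f=grab_frame("wrist")
    if png: save(f,png,crop,s)
    z=Z[n] if zs is None else zs
    out=[]
    for d in tip_of("wrist",n)[:4]:
        p=pix2w(f,d["centre"],z,st);out.append(p)
        print(n,"tip",round(d["score"],2),np.round(d["centre"],1),np.round(p,4))
    for d in silhouettes("wrist",n)[:3]:
        m=d["mask"].astype(np.uint8);c,_=cv2.findContours(m,0,1);c=max(c,key=cv2.contourArea)
        (u,v),(a,b),_=cv2.fitEllipse(c)
        print("   sil",round(d["score"],2),np.round([u,v,a,b],1),np.round(pix2w(f,(u,v),2*z if z else .012,st),4))
    return f,st,out
E
python3 - <<'E'
from h import *
s=get_state();print(s["clock"])
movep([.416,-.311,.30],down(0))
print(get_state()["clock"],np.round(get_state()["q"],2),np.round(get_state()["position"],4))
f,st,_=look("mandrel","w_mand.png");print(np.round(f["T_tool_cam"],3).tolist(),f["fx"])
look("brass_collar_mid");look("red_cap_mid")
E
```

```text
0.8
2.025 [-0.79  0.23 -0.14  1.19 -0.    0.79] [ 0.4155 -0.3116  0.2997]
mandrel tip 0.58 [258.7 143. ] [ 0.4221 -0.3054  0.    ]
   sil 0.87 [258.4 143.8  59.   59.2] [ 0.4216 -0.3043  0.012 ]
[[-0.001, -0.944, -0.329, 0.085], [1.0, -0.001, 0.0, 0.0], [-0.001, -0.329, 0.944, -0.143], [0.0, 0.0, 0.0, 1.0]] 331.20368331235227
brass_collar_mid tip 0.62 [341.5 265.2] [ 0.5466 -0.4893  0.006 ]
brass_collar_mid tip 0.57 [332.3 213. ] [ 0.5265 -0.4046  0.006 ]
   sil 0.61 [332.7 214.1  33.1  33.7] [ 0.5257 -0.4039  0.012 ]
   sil 0.54 [343.7 264.5  21.7  24.5] [ 0.5479 -0.4845  0.012 ]
```

View pics/w_mand.png

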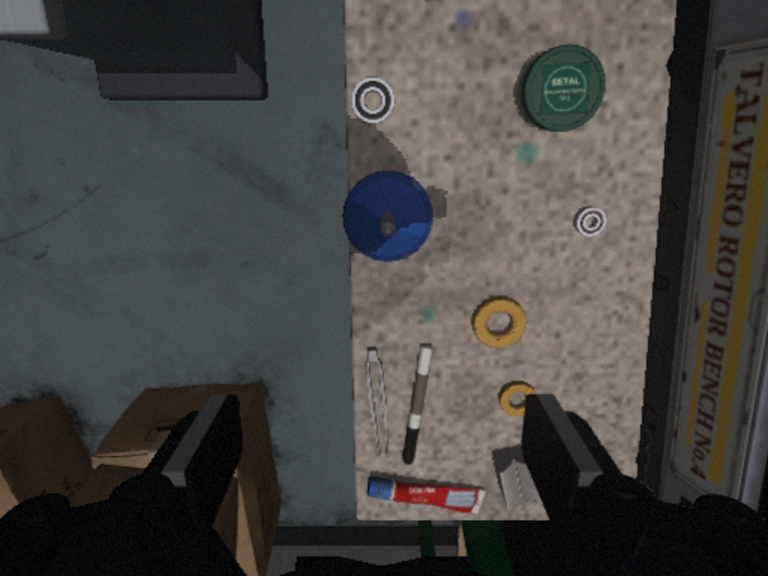

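The close view shows the mandrel foot at (258,143), and three things near it: the middle brass ring at (332,214), a small one at (343,265), and the tin at (376,58). The foot's centre is about (0.4216,-0.3045). I'll go for the black collar next.

```bash
cat >> h.py <<'E'
M=np.array([.4218,-.3046])
def above(n,xy,ang,z=.13,**k):
    movep([xy[0],xy[1],z],down(ang)); return look(n,**k)
def pick(xy,z,newtons=40,v=.15):
    move_l([xy[0],xy[1],.05],.25); move_l([xy[0],xy[1],z],.08)
    p=get_state()["position"]; grab(newtons)
    s=get_state();print("grabbed gap",round(s["finger_gap"],3),"mm",round(s["finger_gap"]*85,1),"F",s["grasp_force"],"pos",np.round(s["position"],4))
E
python3 - <<'E'
from h import *
above("black_collar_mid",(.529,-.003),0,png="w_black.png",s=1)
s=get_state();print(s["clock"],np.round(s["position"],4))
E
```

```text
black_collar_mid tip 0.78 [247.5 185. ] [ 0.5248 -0.002   0.007 ]
   sil 0.81 [248.2 186.   54.   54.2] [ 0.5254 -0.0007  0.014 ]
4.0083 [ 0.5296 -0.0042  0.1306]
```

View pics/w_black.png

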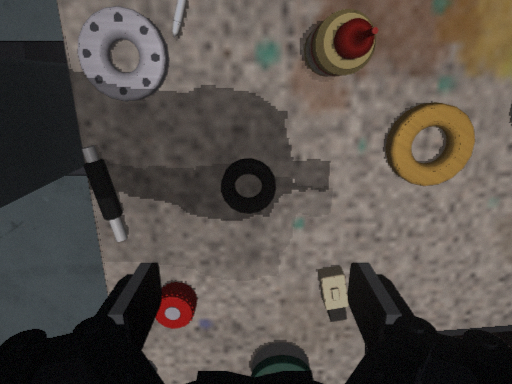

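The black collar is at (248,186), at about (0.525,-0.0015). Nothing is near either finger, so I'll pick it up and place it.

```bash
cat >> h.py <<'E'
def lift(z=.16):
    p=get_state()["position"]; move_l([p[0],p[1],z],.25)
def place(ztop,zend,ang):
    """ztop: TCP height clear above the pin, zend: expected TCP height when seated"""
    movep([M[0],M[1],ztop],down(ang)); sleep(.15)
    p=get_state()["position"]; print("over",np.round(p,4),"t",get_state()["clock"])
    move_l([M[0],M[1],zend+.012],.15)
    hit=move_l([M[0],M[1],zend-.004],.03,until_force=5)
    s=get_state();print("hit",hit,np.round(s["position"],4),"exp z",zend,np.round(s["contact_force"],1),"gap",round(s["finger_gap"]*85,1))
E
python3 - <<'E'
from h import *
pick((.525,-.0015),.001)
lift(.17)
s=get_state();print(round(s["finger_gap"]*85,1),s["contact_force"])
place(.13,.013,0)
s=get_state();print(s["clock"])
f=grab_frame("wrist");save(f,"w_p1.png")
E
```

```text
grabbed gap 0.478 mm 40.7 F 40.62685622018762 pos [ 0.5254 -0.0016  0.0017]
40.5 [ 1.00454765  0.48926672 -0.03719249]
over [ 0.4225 -0.3036  0.1301] t 7.9167
hit True [ 0.4222 -0.3051  0.0132] exp z 0.013 [ 0.1 -0.   2.5] gap 40.5
9.2083
```

View pics/w_p1.png

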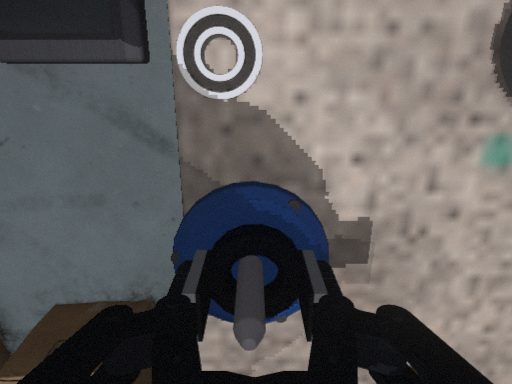

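The collar is round the pin and seated (contact at the expected height). The pin sits at column 249 and the hole centre at 255, so the true pin axis is about 2.5 mm to −x. I'll correct for that on the next placings. Now I'll release and check from above.

```bash
python3 - <<'E'
from h import *
let_go(); lift(.16)
st=get_state();f=grab_frame("wrist");save(f,"w_p1b.png",(180,100,340,260),3)
print(st["clock"],np.round(st["position"],4))
for d in silhouettes("wrist","black_collar_mid")[:1]:
    c,_=cv2.findContours(d["mask"].astype(np.uint8),0,1);e=cv2.fitEllipse(max(c,key=cv2.contourArea));print(e,pix2w(f,e[0],.026,st))
for d in silhouettes("wrist","mandrel")[:1]:
    c,_=cv2.findContours(d["mask"].astype(np.uint8),0,1);e=cv2.fitEllipse(max(c,key=cv2.contourArea));print(e,pix2w(f,e[0],.012,st))
def w2pix(p):
    W=np.eye(4);W[:3,:3]=R.from_rotvec(st["eef_rot"]).as_matrix();W[:3,3]=st["position"]
    q=np.linalg.inv(W@np.array(f["T_tool_cam"]))@np.r_[p,1];return [round(q[0]/q[2]*f["fx"]+f["cx"],1),round(q[1]/q[2]*f["fy"]+f["cy"],1)]
for z in(.012,.026,.058,.065):print(z,w2pix([.4218,-.3046,z]),w2pix([.4198,-.3046,z]))
E
```

```text
10.5083 [ 0.4213 -0.304   0.1591]
((255.7060546875, 184.2445526123047), (50.49733352661133, 51.0687141418457), 30.13107681274414) [ 0.42315337 -0.30414296  0.026     ]
((253.6399383544922, 178.6462860107422), (83.12748718261719, 84.89495849609375), 92.96945190429688) [ 0.42133228 -0.30310982  0.012     ]
0.012 [np.float64(254.2), np.float64(180.2)] [np.float64(252.0), np.float64(180.2)]
0.026 [np.float64(254.2), np.float64(184.7)] [np.float64(251.9), np.float64(184.7)]
0.058 [np.float64(254.2), np.float64(196.8)] [np.float64(251.6), np.float64(196.8)]
0.065 [np.float64(254.2), np.float64(199.9)] [np.float64(251.5), np.float64(199.9)]
```

View pics/w_p1b.png

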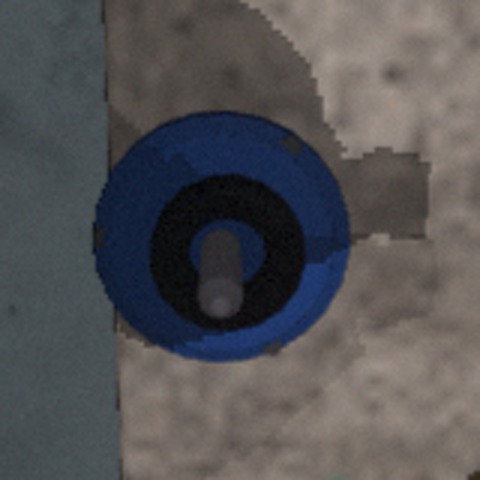

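The collar lies flat on the foot, with the pin tip at (253.7,200) as predicted for the axis. The ring is about 1.8 mm to +x, so I'll shift the placing target to (0.4203,-0.3042). The flywheel is next.

```bash
echo 'M=np.array([.4203,-.3042])' >> h.py; python3 - <<'E'
from h import *
above("flywheel_mid",(.430,.102),-np.pi/4,z=.15,png="w_fly.png",s=1)
s=get_state();print(s["clock"],np.round(s["position"],4),np.round(s["q"],2))
E
```

```text
flywheel_mid tip 0.56 [260.8 181.8] [0.4345 0.0967 0.007 ]
   sil 0.73 [259.1 180.7  70.1  70.4] [0.4356 0.1    0.014 ]
12.3167 [0.4304 0.1013 0.15  ] [ 0.06  0.21 -0.58  0.78 -0.    2.42]
```

View pics/w_fly.png

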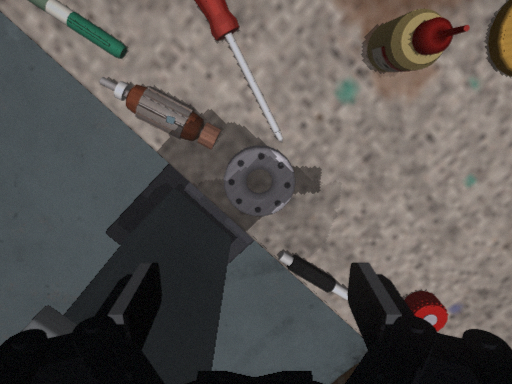

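The bare steel spotted wheel is at (259,181). The copper tip at (215,137) and the screwdriver tip at (279,137) both stay clear of the fingers, which will stand left and right of it. I'll pick and place it.

```bash
python3 - <<'E'
from h import *
pick((.4353,.0993),-.001,70)
lift(.18)
s=get_state();print(round(s["finger_gap"]*85,1),np.round(s["contact_force"],2))
place(.15,.025,-np.pi/4)
f=grab_frame("wrist");save(f,"w_p2.png");print(get_state()["clock"])
E
```

```text
grabbed gap 0.676 mm 57.5 F 70.97301967442036 pos [0.4358 0.0995 0.0005]
57.3 [-0.42  0.26 -2.64]
over [ 0.4208 -0.3031  0.1501] t 16.5667
hit True [ 0.4208 -0.3047  0.0267] exp z 0.025 [-0.6  0.3  7. ] gap 57.6
17.9417
```

View pics/w_p2.png

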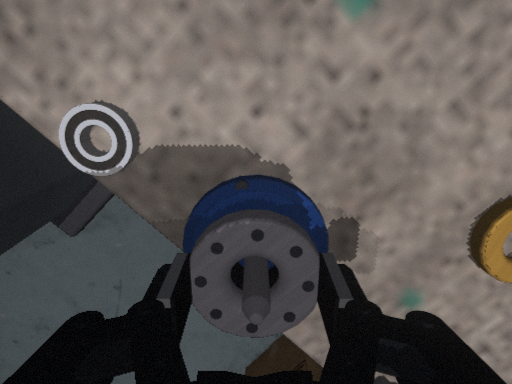

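The flywheel is seated round the pin, with a rise of 26.2 mm as expected. I'll release it and go to the middle brass ring.

```bash
python3 - <<'E'
from h import *
let_go(); lift(.16)
st=get_state();f=grab_frame("wrist")
for d in silhouettes("wrist","flywheel_mid")[:1]:
    c,_=cv2.findContours(d["mask"].astype(np.uint8),0,1);e=cv2.fitEllipse(max(c,key=cv2.contourArea));print(e,pix2w(f,e[0],.040,st))
above("brass_collar_mid",(.5255,-.4045),-.34,z=.15,png="w_brass.png",s=1)
s=get_state();print(s["clock"],np.round(s["position"],4),np.round(s["q"],2))
E
```

```text
((256.81298828125, 188.74185180664062), (73.5146255493164, 75.54414367675781), 91.52145385742188) [ 0.42177579 -0.3048131   0.04      ]
brass_collar_mid tip 0.81 [311.6 253.7] [ 0.5525 -0.4905  0.006 ]
brass_collar_mid tip 0.7 [259.5 183.7] [ 0.5283 -0.4068  0.006 ]
   sil 0.86 [311.1 252.9  35.8  38.1] [ 0.5523 -0.486   0.012 ]
   sil 0.82 [257.8 183.9  54.9  55.7] [ 0.5274 -0.4047  0.012 ]
19.9 [ 0.5245 -0.4034  0.1497] [-0.77  0.59  0.01  1.   -0.    1.14]
```

View pics/w_brass.png

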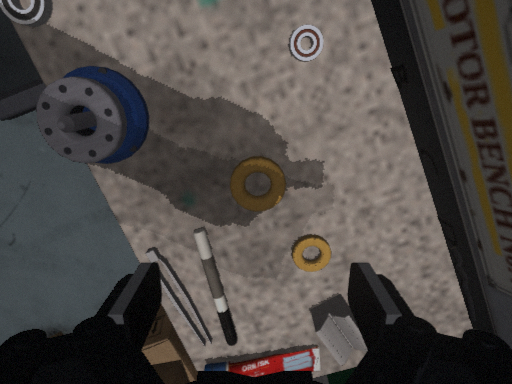

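The middle brass ring at (258,184) measures 55 px, which is 50 mm. The small one at (311,253) is about 33 mm, and the large one at the left of the bench is about 64 mm. The finger zones left and right are clear, and the mounted flywheel lies flat.

```bash
python3 - <<'E'
from h import *
pick((.5276,-.4052),-.001,50)
lift(.18)
s=get_state();print(round(s["finger_gap"]*85,1),np.round(s["contact_force"],2))
place(.16,.040,-.34)
f=grab_frame("wrist");save(f,"w_p3.png");print(get_state()["clock"])
E
```

```text
grabbed gap 0.521 mm 44.3 F 50.92961831018329 pos [ 5.280e-01 -4.057e-01  1.000e-04]
43.9 [ 0.17  0.4  -1.05]
over [ 0.4211 -0.3051  0.1597] t 23.375
hit True [ 0.4206 -0.3045  0.04  ] exp z 0.04 [-0.8  0.5  5.9] gap 44.1
24.7417
```

View pics/w_p3.png

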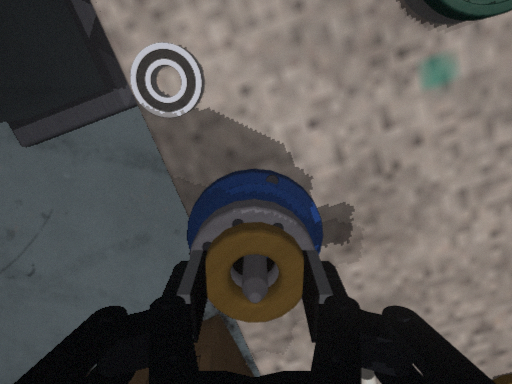

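The brass collar is seated (a rise of 39.9 mm, expected 40) and is round the pin. I'll release it and go to the red cap.

```bash
python3 - <<'E'
from h import *
let_go(); lift(.17)
above("red_cap_mid",(.455,-.113),-.34,z=.15,png="w_cap.png",s=1)
s=get_state();print(s["clock"],np.round(s["position"],4),np.round(s["q"],2))
E
```

```text
red_cap_mid tip 0.85 [257.8 190.2] [ 0.456  -0.1213  0.012 ]
   sil 0.9 [256.4 187.4  42.2  44.9] [ 0.4569 -0.1148  0.024 ]
26.85 [ 0.4552 -0.1145  0.1499] [-0.4   0.26 -0.52  0.8  -0.    1.51]
```

View pics/w_cap.png

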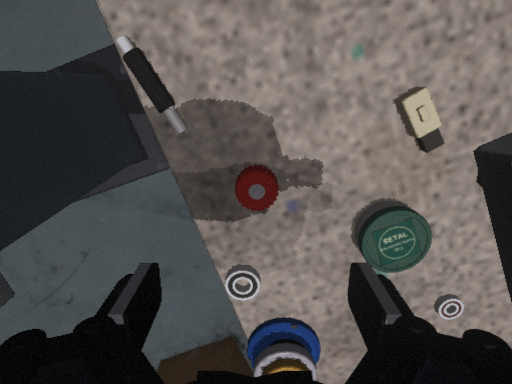

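The cap's steel disc is at (257,191.5). At the height of the cap's top that gives about (0.4557,-0.1187). The tin at (395,238) is well clear.

```bash
python3 - <<'E'
from h import *
s0=get_state()
pick((.4557,-.1187),.003,40)
lift(.19)
s=get_state();print(round(s["finger_gap"]*85,1),np.round(s["contact_force"],2))
place(.17,.055,-.34)
f=grab_frame("wrist");save(f,"w_p4.png");print(get_state()["clock"])
E
```

```text
grabbed gap 0.403 mm 34.2 F 39.43943122867495 pos [ 0.4559 -0.1188  0.0035]
34.0 [-0.13 -0.23 -0.26]
over [ 0.4207 -0.3025  0.17  ] t 30.4917
hit True [ 0.4207 -0.3046  0.0555] exp z 0.055 [-0.5  0.9  5.7] gap 34.0
31.8167
```

View pics/w_p4.png

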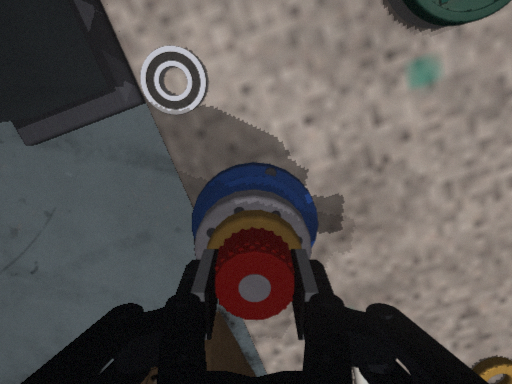

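The cap is seated: its rise is 52.0 mm, exactly the stack height. I'll release it, retreat and check from the side.

```bash
python3 - <<'E'
from h import *
let_go(); lift(.2)
movep([.45,-.05,.22],down(-.34)); sleep(.3)
f=grab_frame("scene");save(f,"end.png",(260,170,400,275),5)
f=grab_frame("top")
for n in("tin_mid","oiler_mid"):print(n,[np.round(d["centre"],0) for d in tip_of("top",n)[:1]])
print(get_state()["clock"])
E
```

```text
tin_mid [array([283., 191.])]
oiler_mid [array([153., 180.])]
34.6083
```

View pics/end.png

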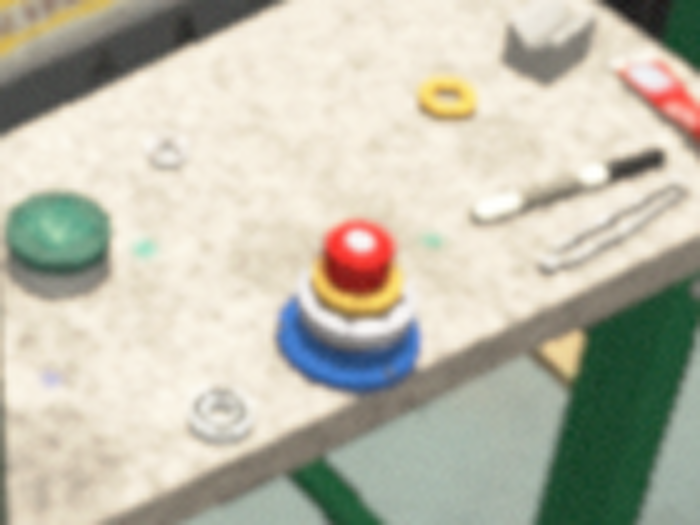

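The side view shows the stack upright and flat, with blue foot, flywheel, brass collar and red cap at (358,290) in the crop. The tin and oiler have not moved.

```bash
python3 -c "
from cell import *
print(sign_off())"
```

```text
the job is handed in; nothing more can be done
None
```

The flywheel is mounted on the mandrel and the job is handed in at about 35 s: black collar, steel flywheel, brass collar and red cap are seated in that order, and the putty tin and oil bottle were not touched.

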